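# Set the die-cutting press to its third click and start it

### The job

Push the paddle lever on the die-cutting press with a fingertip from where it stands, short of the first notch, towards the roller hood, counting the clicks, and leave it in the third notch; do not run on past that notch, and do not pinch the lever. Then press the round start button fully down and let go. Leave the jar, the glue bottle and the ink roller where they are.

Things in the scene. Friction and masses are not known exactly. Their poses are not given: they have to be found in the camera images.
- press: White desktop die-cutting press, fixed. Origin at table level; +x to its back, +y to its left (towards the grey roller hood), z up. Body x -100 to 100 mm, y -200 to 180 mm, flat deck top at z = 50 mm. The hood covers y = 30 to 180 mm up to z = 100 mm; a folding bed 50 mm high goes on to y = 310 mm. The open deck (y below 25 mm) carries lever and start button.
- lever (a joint): Lever slide in m along the press's +y: 0 right-hand stop, 0.108 end stop. Up to 0.024 it runs free (1 N friction) and starts there, in no notch. Five sprung notches at 0.040, 0.056, 0.072 (third click), 0.088, 0.104; crests 8 mm before each. Over a crest takes 5 to 7 N; it then snaps ahead of the finger into the notch and stays. Five raised marks on the far side of the slot show the notches.
- lever_mid (a point): Middle of the lever's black upright paddle, 76 mm above the table, at press x = -40 mm, y = -155 mm + lever value. The paddle is 26 mm (press x) by 14 mm (press y), from 14 to 46 mm above the deck, on a thin steel stem; the deck to its right is flat and clear for over 35 mm.
- start (a joint): Start button travel in m: 0 = up, 0.006 = fully down; sprung, about 5 N to push fully down, returns by itself.
- start_top (a point): Centre of the top face of the round black start button, 26 mm across, in a grey collar on the deck behind the lever slot (press x = 55 mm, y = -60 mm); it is pressed straight down.
- jar: Closed glass jar, 60 mm across, 70 mm tall, standing loose on the table to the right of the press. Origin at the centre of its underside. Leave alone.
- glue: White glue bottle, 48 mm across, 110 mm tall, standing loose on the table behind the control deck. Origin at the centre of its underside. Leave alone.
- brayer: Ink roller lying loose on the table in front of the press: rubber roll 70 mm long, 34 mm across, with a 22 mm wide wooden handle, 155 mm long over all. Origin under the middle of the roll, handle towards its own +y. Leave alone.

How it is judged:
By the outcome, as a careful person would: the job done as asked, in the order asked, and still so for the second after the job is handed in, with the robot touching nothing.
It also fails if it takes over 67 s, if anything falls off the work surface, if the arm or the gripper's body presses on something with over 40 N, if the wrist force passes 120 N, or if a joint passes its speed limit or range.

### The arm

A 6-joint arm with a two-finger parallel gripper is mounted at the origin on the work surface. World frame = base frame: x ahead of the robot, y to its left, z up, the work surface at z = 0. Lengths are in mm, angles in rad, forces in N, time in s.
With the tool pointing down it reaches from about 275 to 1000 mm from the base axis. Payload 8.4 kg.
Tool frame: the origin (TCP) lies on the centre line of the jaws, within the pads' length; the fingertips stand 22 mm ahead of it and the grasp point (between the pads) lies 3 mm ahead of it; z points along the fingers, x is the direction in which the jaws open and shut, and the axes are right-handed (so a half turn about z gives the same grasp; the last joint's range is limited). The gripper opens to 85 mm and grips with 20 to 120 N. Pads are 22 mm wide; open, the fingers measure 114 mm over their backs; the gripper's body (76 mm by 85 mm) begins 54 mm behind the grasp point. The pads swing forward as they close: fully open they stand 13 mm farther back than shut.
Start: joints at [1.099, 0.353, 1.633, -0, 1.155, -0.002], TCP at [282.942, 557.29, 253.281] pointing down, gripper open.
Joint ranges: [-2.63, 2.63], [-0.92, 2.1], [0.06, 2.66], [-1.3, 4.44], [0, 2.69], [-3.02, 3.02]. Speed limits (rad/s): [2.22, 2.22, 2.79, 3.14, 3.14, 3.14].

### API

Orientations are given as [roll, pitch, yaw] about the fixed x, y, z axes, in that order (R = Rz(yaw) Ry(pitch) Rx(roll)).
In Python, from rig import status, viewer, job gives the robot as it stands.
- The arm moves only by the tool send_rows, never from a script. Its argument "plan" is a list of rows, each a list of 3 entries, a list of its own where there are three numbers: the shift along the tool's x, y, z in m, then the turn, a rotation vector about the tool's x, y, z in rad, then the opening, from -1 (shut) to 1 (fully open). In form: [[[x, y, z], [rx, ry, rz], jaw], ...]. A call has exactly 5 rows; each row is the pose to reach, as a shift and turn from the pose measured when the call began, along the tool's axes at that moment; what a row does not reach only later rows make up. A row lasts 1/12 s, in which the tool goes at most 41.7 mm and 7.16 degrees, less where a joint would pass 70% of its speed; a pose out of reach is approached as far as the arm can. A call with a gripper value outside its range is refused whole. The fingers move at their own pace and stop on an object; "squeeze" is the grip in N (left out, the last holds). Time passes only in rows, so rows that repeat a pose let the fingers close, or fill a call up. It gives the time, the measured TCP pose, the force and the opening at its end, in the units of the state.
- status.sense(): the state, without advancing time (a new reading comes with each control period).
- viewer.grab_frame(name): name is "scene" or "top" or "wrist"; returns the picture (420x560x3 uint8, red, green, blue); there is no depth.
- viewer.camera_params(name): a dict with "intrinsics" (3x3 intrinsics, pixels), "dist_coeffs" ([k1, k2, p1, p2, k3] as OpenCV has them; the pictures are not rectified), "xyz" and "orientation" of the camera in the world. Camera axes: x right, y down, z forward; pixel columns grow to the right and rows downward; lengths in mm; the calibration is good to about 2 mm. A picture is of the moment at which its call begins: read the wrist's pose just before it. camera_params takes no time and is no camera call; for the wrist camera it gives the pose at the moment of the call.
- job.sign_off(): hands the job in, once; it reports no verdict.
Trained networks look in the newest picture that a camera, given by its name, has taken for a name from the list of things; names that differ only in an ending like _2 or _b are one class to them, and where a whole thing is asked for, a point or a joint stands for the part that bears it (a point fixed in the world has none). Each returns a list of dicts, best first, with "p" (0 to 1); they miss things now and then, are a little off and sometimes report something else, mostly with a low value. They report only what shows in the picture. A call takes as long as a camera call.
- viewer.cut_out(label, camera): "mask" (420x560 bool, what is visible of it) and "extent" ([left, top, width, height] in pixels, round what is visible of it).
The state is a dict: "clock": time; "qpos": joint angles; "qvel": joint speeds; "joint_efforts": joint torques, N m; "eef_pos": TCP position; "tcp_rot": TCP orientation; "contact_force": force on the tool from outside, world axes, zero at the start; "wrist_torque": the same for the moment, N m; "opening": opening from 0.0 (shut) to 1.0 (fully open).
Only numpy, scipy, OpenCV 4.12 (cv2) and the standard library are available. Lean on these libraries where they do the work, as an engineer would, in place of code of your own. Each camera call takes 0.05 s, during which the arm holds its last target.

## Working session

There is one attempt and no reset: what is moved stays moved. The work goes in short steps, Python scripts to look and compute and a tool call to move; the robot and the scene stay as the last step left them, time stands still between calls to the robot, and variables do not carry over. Pictures are saved under pics/ and viewed, and the job is handed in when it is done.

Besides the shell and the picture viewer there is one more tool, called after "Emit:" as name([rows], argument=value, ...), one row to a line, values as JSON. send_rows: Moves the arm, as the interface text tells. Its arguments: {"type":"object","properties":{"plan":{"type":"array"},"squeeze":{"type":"number"}},"required":["plan"]}

```bash
ls; mkdir -p pics; python3 - <<'E'
from rig import status, viewer, job
import cv2, numpy as np
s=status.sense(); print({k:np.round(v,3).tolist() if not isinstance(v,(int,float)) else v for k,v in s.items()})
for n in ("scene","top","wrist"):
    p=viewer.camera_params(n); print(n,p)
    im=viewer.grab_frame(n); cv2.imwrite(f"pics/{n}0.png",im[:,:,::-1])
E
```

```text
pics
{'clock': 0.0, 'qpos': [1.099, 0.354, 1.634, -0.0, 1.155, -0.002], 'qvel': [-0.0, -0.001, -0.0, 0.0, -0.001, -0.0], 'joint_efforts': [0.001, -60.523, -34.206, -0.0, 0.01, 0.0], 'eef_pos': [282.727, 556.892, 252.553], 'tcp_rot': [3.142, 0.001, 1.101], 'contact_force': [0.044, 0.24, -0.516], 'wrist_torque': [0.014, 0.022, 0.041], 'opening': 1.0021245100821297}
scene {'intrinsics': array([[492.27493439,   0.        , 285.62527677],
       [  0.        , 492.27493439, 208.72505102],
       [  0.        ,   0.        ,   1.        ]]), 'dist_coeffs': array([-0.12716429,  0.        ,  0.        ,  0.        ,  0.        ]), 'xyz': array([1414.47848273,  260.15416622,  810.58730849]), 'orientation': array([-2.2584355,  0.0080923,  1.8971827])}
top {'intrinsics': array([[401.93313619,   0.        , 285.34828704],
       [  0.        , 401.93313619, 210.03697672],
       [  0.        ,   0.        ,   1.        ]]), 'dist_coeffs': array([0.01339179, 0.        , 0.        , 0.        , 0.        ]), 'xyz': array([423.88549061, -11.06411263, 901.09753616]), 'orientation': array([-2.92451321e+00, -1.69002169e-05, -1.49825244e+00])}
wrist {'intrinsics': array([[326.51687539,   0.        , 270.89155897],
       [  0.        , 326.51687539, 208.31553731],
       [  0.        ,   0.        ,   1.        ]]), 'dist_coeffs': array([-0.02972599,  0.        ,  0.        ,  0.        ,  0.        ]), 'xyz': array([208.42584963, 595.27901541, 372.6741144 ]), 'orientation': array([2.80912614e+00, 2.20612866e-03, 1.10059939e+00])}
```

View pics/scene0.png

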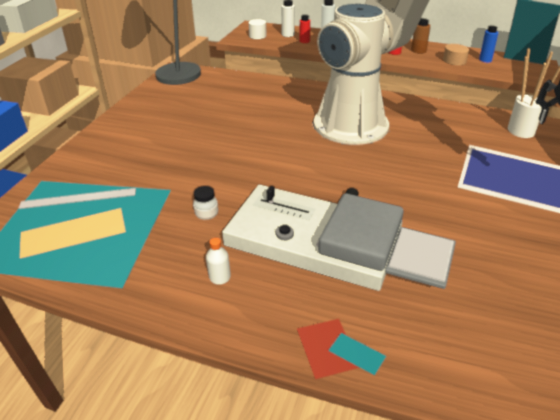

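View pics/top0.png

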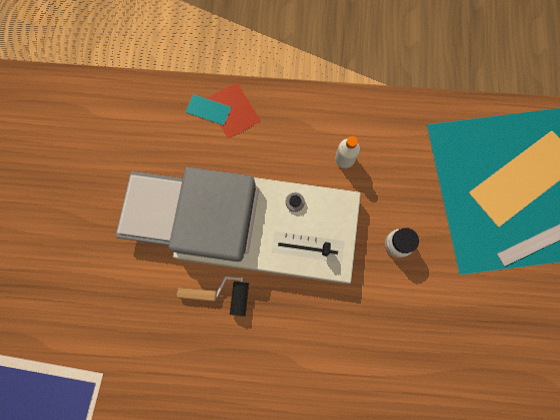

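View pics/wrist0.png

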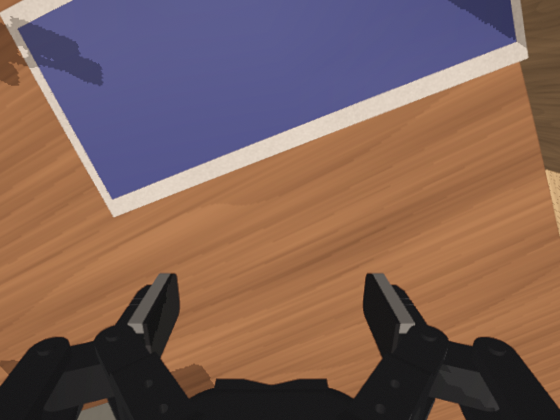

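The top picture shows the paddle near (327,248), the start button at (295,202) and the deck's right-hand corners at (360,192) and (351,283). The jar is right of the press, the glue behind it and the brayer in front. Next I fit the press pose.

```bash
cat > h.py <<'E'
from rig import status, viewer, job
import cv2, numpy as np
from scipy.spatial.transform import Rotation as R
def cam(n):
    p=viewer.camera_params(n); Rc=R.from_euler('xyz',p['orientation']).as_matrix()
    return p['intrinsics'],p['dist_coeffs'],Rc,np.array(p['xyz'])
def proj(c,P):
    K,d,Rc,t=c; P=np.atleast_2d(P).astype(float)
    rv=cv2.Rodrigues(Rc.T)[0]
    return cv2.projectPoints(P,rv,-Rc.T@t,K,d)[0][:,0]
def ray(c,uv,z):
    K,d,Rc,t=c
    n=cv2.undistortPoints(np.array([[uv]],float),K,d)[0,0]
    v=Rc@np.array([n[0],n[1],1]); return t+v*(z-t[2])/v[2]
def pw(pose,P):
    x,y,a=pose; P=np.atleast_2d(P); c,s=np.cos(a),np.sin(a)
    return np.c_[x+c*P[:,0]-s*P[:,1], y+s*P[:,0]+c*P[:,1], P[:,2]]
E
python3 - <<'E'
from h import *
for n in ("top","scene"):
    c=cam(n); im=viewer.grab_frame(n)
    for l in ("press","lever","start","jar","glue","brayer"):
        for r in viewer.cut_out(l,n)[:1]:
            m=r['mask']; ys,xs=np.nonzero(m); 
            print(n,l,round(r['p'],2),r['extent'],xs.mean().round(1),ys.mean().round(1),m.sum())
            np.save(f"{n}_{l}.npy",m)
    x0,y0=(160,150) if n=="top" else (200,170)
    crop=im[y0:y0+150,x0:x0+220] if n=="top" else im[y0:y0+120,x0:x0+220]
    cv2.imwrite(f"pics/{n}_zoom.png",cv2.resize(crop,None,fx=3.6,fy=3.6,interpolation=cv2.INTER_CUBIC)[:,:,::-1])
c=cam("top")
for uv in [(360,192),(351,283)]: print(ray(c,uv,50))
print(ray(c,(295,202),58),ray(c,(327,248),96))
E
```

```text
top jar 0.81 [382.2, 231.6, 35.8, 25.9] 401.5 242.5 781
top glue 0.61 [333.1, 134.1, 28.0, 33.0] 347.0 152.1 597
top brayer 0.67 [178.3, 279.3, 70.5, 33.9] 220.7 295.6 991
scene press 0.78 [221.8, 189.8, 234.1, 103.6] 338.2 237.7 14986
scene lever 0.63 [269.2, 185.5, 5.1, 16.9] 270.2 193.3 126
scene start 0.51 [281.6, 224.1, 9.2, 9.7] 284.2 228.6 91
scene jar 0.56 [193.5, 186.8, 21.6, 33.1] 204.8 202.1 682
scene glue 0.62 [206.7, 237.4, 22.0, 49.7] 217.6 262.6 822
scene brayer 0.66 [345.5, 186.0, 12.7, 8.0] 352.1 190.7 94
[ 663.27689506 -157.52551378   50.        ]
[ 465.77020709 -145.1698976    50.        ]
[628.56591137 -17.08253374  58.        ] [529.16367072 -87.31896418  96.        ]
```

```bash
ls -la pics
```

```text
total 1604
drwxr-xr-x 2 agent agent   4096 Dec  7 15:56 .
drwxr-xr-x 3 agent agent   4096 Dec  7 15:56 ..
-rw-r--r-- 1 agent agent 294825 Dec  7 15:55 scene0.png
-rw-r--r-- 1 agent agent 269098 Dec  7 15:56 scene_zoom.png
-rw-r--r-- 1 agent agent 378224 Dec  7 15:55 top0.png
-rw-r--r-- 1 agent agent 450009 Dec  7 15:56 top_zoom.png
-rw-r--r-- 1 agent agent 235821 Dec  7 15:55 wrist0.png
```

View pics/top_zoom.png

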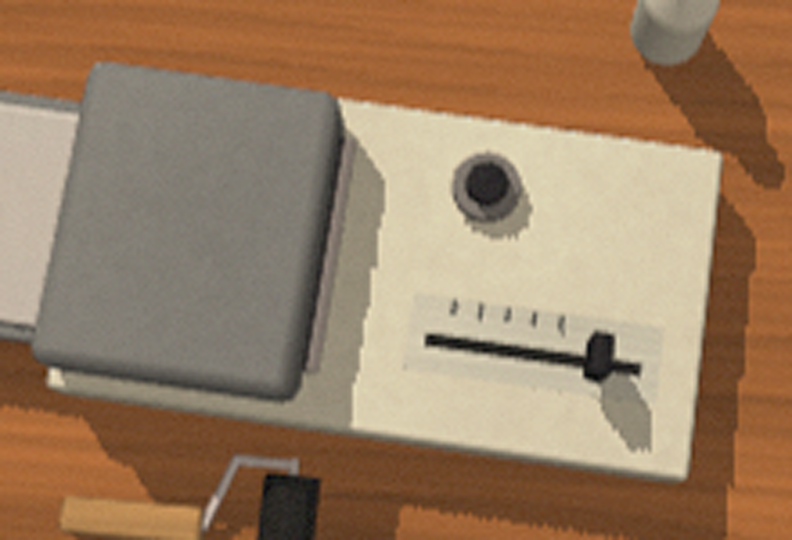

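View pics/scene_zoom.png

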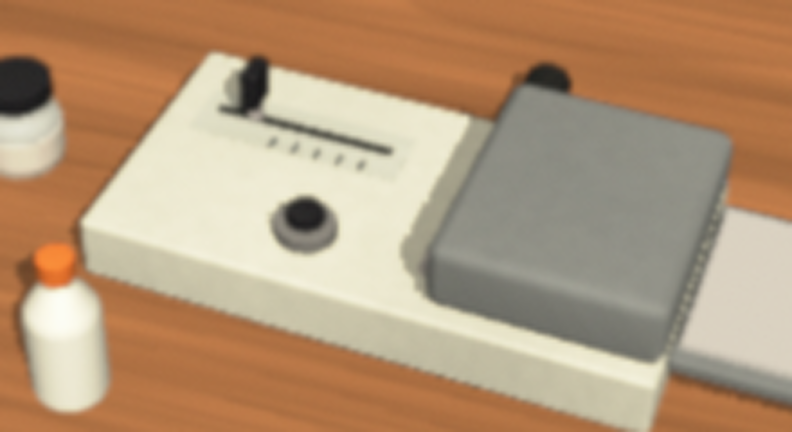

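```bash
cat > fit.py <<'E'
from h import *
from scipy.optimize import least_squares
ct,cs=cam("top"),cam("scene")
T=lambda u,v:((u+.5)/3.6-.5+160,(v+.5)/3.6-.5+150)
S=lambda u,v:((u+.5)/3.6-.5+200,(v+.5)/3.6-.5+170)
def res(p,full=False):
    pose=p[:3]; mx,bz,q=p[3],p[4],p[5]
    o=[('t',T(721,153),(100,-200,50)),('t',T(690,474),(-100,-200,50)),
       ('s',S(212,52),(-100,-200,50)),('s',S(83,226),(100,-200,50)),('s',S(89,268),(100,-200,0)),('s',S(669,362),(100,180,50)),
       ('t',T(488,184),(55,-60,bz)),('s',S(306,214),(55,-60,bz)),
       ('t',T(601,349),(-40,-155+q,96)),('s',S(259,62),(-40,-155+q,96))]
    for u,v,k in [(561,326,0),(533,321,1),(507,316,2),(480,312,3),(454,307,4)]: o.append(('t',T(u,v),(mx,-115+16*k,51)))
    for u,v,k in [(271,143,0),(293,149,1),(316,155,2),(339,161,3),(362,167,4)]: o.append(('s',S(u,v),(mx,-115+16*k,51)))
    r=np.array([proj(ct if c=='t' else cs,pw(pose,P))[0]-np.array(uv) for c,uv,P in o])
    return r if full else r.ravel()
f=least_squares(res,[570,45,-0.06,-15,60,24],loss='soft_l1')
print(np.round(f.x,4)); print(np.round(res(f.x,True),1).tolist())
np.save("pose.npy",f.x)
for n,P in dict(lever=(-40,-155+f.x[5],76),start=(55,-60,f.x[4])).items(): print(n,pw(f.x[:3],P))
E
python3 fit.py
```

```text
[ 5.744203e+02  4.864750e+01 -4.560000e-02 -1.731030e+01  6.657690e+01
  1.935130e+01]
[[-0.7, -1.0], [0.4, 1.9], [-1.7, -0.4], [-0.9, -0.5], [-0.6, 3.4], [-1.6, 4.7], [-1.7, 1.1], [0.6, -0.3], [-0.7, 1.8], [-1.3, 0.9], [-0.3, -0.9], [-0.0, -0.4], [-0.3, 0.1], [-0.2, 0.3], [-0.4, 0.8], [0.1, 0.3], [0.1, 0.1], [-0.1, -0.0], [-0.2, -0.2], [-0.4, -0.3]]
lever [[528.27628926 -85.0360082   76.        ]]
start [[626.62707382 -13.79806962  66.57691815]]
```

```bash
sed -i "s/,('s',S(89,268),(100,-200,0)),('s',S(669,362),(100,180,50))//" fit.py; cat >> fit.py <<'E'
pose=f.x[:3]
for n,c,(x0,y0,w,h) in (("top",ct,(160,150,220,150)),("scene",cs,(200,170,220,120))):
    im=cv2.imread(f"pics/{n}0.png")[y0:y0+h,x0:x0+w]; im=cv2.resize(im,None,fx=3.6,fy=3.6,interpolation=cv2.INTER_CUBIC)
    def L(pts,col,cl=True):
        q=((proj(c,pw(pose,pts))-[x0,y0]+.5)*3.6-.5); cv2.polylines(im,[np.int32(q*16)],cl,col,1,cv2.LINE_AA,4)
    for z in (0,50): L([(100,-200,z),(-100,-200,z),(-100,180,z),(100,180,z)],(0,0,255))
    for z in (100,): L([(100,30,z),(-100,30,z),(-100,180,z),(100,180,z)],(0,255,0))
    for z in (64,96): L([(-40+a*13,-155+f.x[5]+b*7,z) for a,b in((1,1),(1,-1),(-1,-1),(-1,1))],(255,0,255))
    for z in (f.x[4],): L([(55+13*np.cos(t),-60+13*np.sin(t),z) for t in np.linspace(0,6.28,30)],(255,0,0))
    cv2.imwrite(f"pics/ov_{n}.png",im)
E
python3 fit.py
```

```text
[ 5.779766e+02  4.817870e+01 -6.190000e-02 -1.953740e+01  6.741920e+01
  1.910330e+01]
[[0.2, -1.1], [-0.3, 1.7], [-1.3, -0.2], [-1.7, -0.6], [-1.0, -0.1], [-0.3, 0.0], [-0.7, 1.1], [-1.5, 1.2], [-0.4, -0.7], [-0.0, -0.3], [-0.3, 0.1], [-0.2, 0.2], [-0.4, 0.6], [0.2, 0.2], [0.2, 0.1], [-0.1, -0.0], [-0.3, -0.1], [-0.4, -0.2]]
lever [[529.65026178 -84.98467882  76.        ]]
start [[629.16138055 -15.10726485  67.41915277]]
```

View pics/ov_top.png

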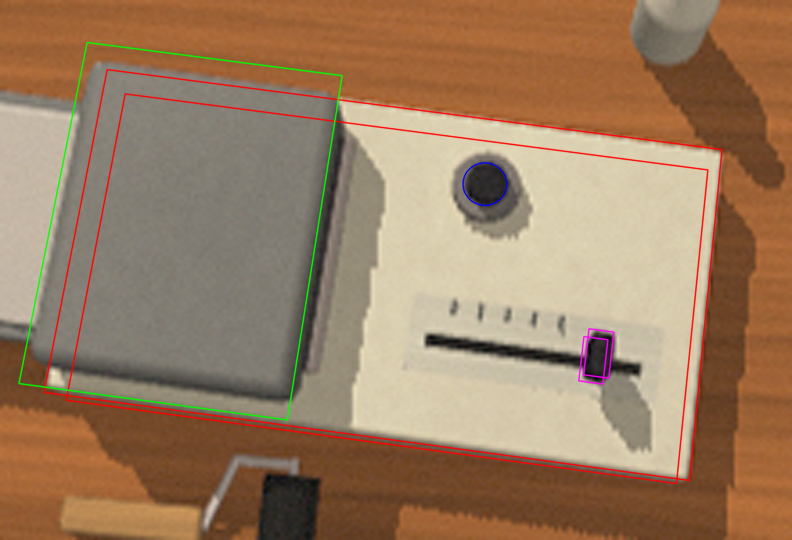

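View pics/ov_scene.png

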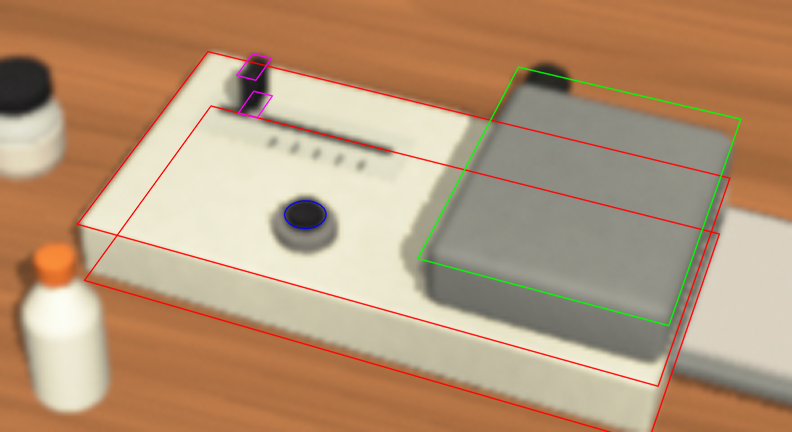

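The overlay matches in both views: deck, button and paddle outlines agree within 2–3 mm, with press yaw about -0.062. I'll go above the lever's right side with the jaws shut and the tool's x along the press's x.

```bash
cat >> h.py <<'E'
def to(x,y,z,yaw=-0.062):
    s=status.sense(); Rt=R.from_euler('xyz',s['tcp_rot']); p=np.array(s['eef_pos'])
    d=Rt.inv().apply(np.array([x,y,z])-p)/1000
    rv=(Rt.inv()*R.from_euler('xyz',[np.pi,0,yaw])).as_rotvec()
    print('t',round(s['clock'],2),'pos',p.round(1),'F',np.round(s['contact_force'],1),'op',round(s['opening'],3)); print('d',d.round(4),'rv',rv.round(4))
E
python3 -c "
from h import *
to(528,-114,250)"
```

```text
t 0.85 pos [283.  557.3 253.3] F [ 0.1 -0.5  0.6] op 0.998
d [-0.4876  0.5224  0.0033] rv [-0.    -0.     1.163]
```

Emit:
send_rows([
  [[-0.0286,0.0307,0],[0,0,0.068],-1],
  [[-0.0572,0.0614,0],[0,0,0.136],-1],
  [[-0.0858,0.0921,0],[0,0,0.204],-1],
  [[-0.1144,0.1228,0],[0,0,0.272],-1],
  [[-0.143,0.1535,0],[0,0,0.34],-1],
])

```text
clock: 1.27
eef_pos: [354.7, 360.0, 253.4]
tcp_rot: [3.142, -0.0, 0.758]
contact_force: [1.0, -0.1, 0.4]
opening: 0.301
```

```bash
python3 -c "
from h import *
to(528,-114,250)"
```

```text
t 1.27 pos [354.7 360.  253.4] F [ 1.  -0.1  0.4] op 0.301
d [-0.2001  0.4632  0.0033] rv [-1.000e-04 -3.000e-04  8.203e-01]
```

Emit:
send_rows([
  [[-0.016,0.038,0],[0,0,0.08],-1],
  [[-0.032,0.075,0],[0,0,0.16],-1],
  [[-0.048,0.112,0],[0,0,0.24],-1],
  [[-0.064,0.15,0],[0,0,0.32],-1],
  [[-0.08,0.188,0],[0,0,0.4],-1],
])

```text
clock: 1.68
eef_pos: [426.2, 166.6, 253.7]
tcp_rot: [-3.142, -0.001, 0.355]
contact_force: [1.8, 0.4, 0.2]
opening: 0.003
```

```bash
python3 -c "
from h import *
to(528,-114,250)"
```

```text
t 1.68 pos [426.2 166.6 253.7] F [1.8 0.4 0.2] op 0.003
d [-0.002   0.2985  0.0036] rv [-3.000e-04 -1.200e-03  4.166e-01]
```

Emit:
send_rows([
  [[0,0.038,0],[0,0,0.08],-1],
  [[0,0.076,0],[0,0,0.16],-1],
  [[-0.001,0.114,0.01],[0,0,0.24],-1],
  [[-0.001,0.152,0.02],[0,0,0.32],-1],
  [[-0.001,0.19,0.03],[0,0,0.4166],-1],
])

```text
clock: 2.1
eef_pos: [491.8, -13.9, 223.8]
tcp_rot: [-3.141, -0.002, -0.066]
contact_force: [1.1, 1.0, 0.4]
opening: -0.001
```

```bash
python3 -c "
from h import *
to(528,-114,180)"
```

```text
t 2.1 pos [491.8 -13.9 223.8] F [1.1 1.  0.4] op -0.001
d [0.0426 0.0976 0.0438] rv [-0.0007 -0.0024 -0.0038]
```

Emit:
send_rows([
  [[0.014,0.033,0.01],[0,0,0],-1],
  [[0.028,0.065,0.02],[0,0,0],-1],
  [[0.0426,0.0976,0.04],[-0.0007,-0.0024,-0.004],-1],
  [[0.0426,0.0976,0.044],[-0.0007,-0.0024,-0.004],-1],
  [[0.0426,0.0976,0.044],[-0.0007,-0.0024,-0.004],-1],
])

```text
clock: 2.52
eef_pos: [527.4, -115.5, 178.2]
tcp_rot: [-3.141, 0.003, -0.065]
contact_force: [-0.8, -0.0, 0.5]
opening: 0.001
```

```bash
python3 - <<'E'
from h import *
to(528,-114,92)
c=cam("wrist"); im=viewer.grab_frame("wrist"); 
pose=np.load("pose.npy")
b=im[:,:,::-1].copy()
def L(pts,col):
    cv2.polylines(b,[np.int32(proj(c,pw(pose[:3],pts)))],True,col,1)
for z in (64,96): L([(-40+a*13,-155+pose[5]+d*7,z) for a,d in((1,1),(1,-1),(-1,-1),(-1,1))],(255,0,255))
L([(55+13*np.cos(t),-60+13*np.sin(t),pose[4]) for t in np.linspace(0,6.2,30)],(255,0,0))
L([(100,-200,50),(-100,-200,50),(-100,20,50),(100,20,50)],(0,0,255))
cv2.imwrite("pics/w1.png",b)
for l in ("lever","start"):
    for r in viewer.cut_out(l,"wrist")[:2]:
        ys,xs=np.nonzero(r['mask']);print(l,r['p'],r['extent'],xs.mean(),ys.mean())
E
```

```text
t 2.52 pos [ 527.4 -115.5  178.2] F [-0.8 -0.   0.5] op 0.001
d [ 0.0007 -0.0015  0.0862] rv [-0.0004  0.0027 -0.0029]
lever 0.66 [248.0, 169.8, 44.3, 28.8] 270.47680157946695 180.71964461994077
start 0.87 [394.3, 40.8, 41.8, 46.4] 415.521915037087 61.834794335805796
```

View pics/w1.png

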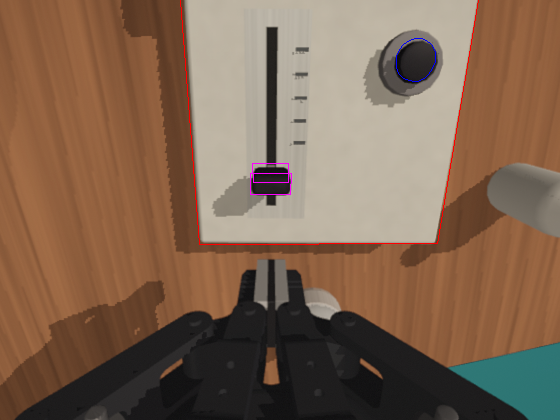

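The wrist overlay agrees: paddle at (270,181), about 2 mm farther right than my model (lever value ~17 mm). The fingers are centred on it in the press's x. I'll descend beside it.

Emit:
send_rows([
  [[0.0,0.002,0.025],[0,0.003,-0.003],-1],
  [[0.0,0.002,0.045],[0,0.003,-0.003],-1],
  [[0.0,0.002,0.065],[0,0.003,-0.003],-1],
  [[0.0,0.002,0.082],[0,0.003,-0.003],-1],
  [[0.0,0.002,0.086],[0,0.003,-0.003],-1],
])

```text
clock: 3.08
eef_pos: [526.6, -113.8, 92.9]
tcp_rot: [-3.141, -0.001, -0.057]
contact_force: [-0.3, 0.6, 0.9]
opening: 0.003
```

```bash
cat > look.py <<'E'
import sys
from h import *
to(528,-114,92)
s=status.sense();pose=np.load("pose.npy")[:3]
def py(p): 
    c,sn=np.cos(pose[2]),np.sin(pose[2]); d=np.array(p[:2])-pose[:2]; return c*d[0]+sn*d[1], -sn*d[0]+c*d[1]
x,y=py(s['eef_pos']); print("finger press x,y",round(x,1),round(y,1),"-> q if touching(11mm):",round(y+155+18,1))
c=cam("wrist"); im=viewer.grab_frame("wrist"); cv2.imwrite(f"pics/{sys.argv[1]}.png",im[:,:,::-1])
if len(sys.argv)>2:
  for r in viewer.cut_out("lever","wrist")[:1]:
    ys,xs=np.nonzero(r['mask']); top=ys.min()
    print('lever',round(r['p'],2),r['extent'])
    for v in (r['extent'][1],r['extent'][1]+r['extent'][3]):
        for z in (64,96): print(' row',v,'z',z,'q=',np.round(py(ray(c,(xs.mean(),v),z))[1]+155,1))
E
python3 look.py w2 1
```

```text
t 3.08 pos [ 526.6 -113.8   92.9] F [-0.3  0.6  0.9] op 0.003
d [0.0014 0.0001 0.0009] rv [-0.0007 -0.0008  0.0053]
finger press x,y -41.3 -164.8 -> q if touching(11mm): 8.2
lever 0.65 [240.4, 201.8, 63.5, 62.3]
 row 201.8 z 64 q= 26.3
 row 201.8 z 96 q= 36.7
 row 264.1 z 64 q= -7.3
 row 264.1 z 96 q= 10.3
```

View pics/w2.png

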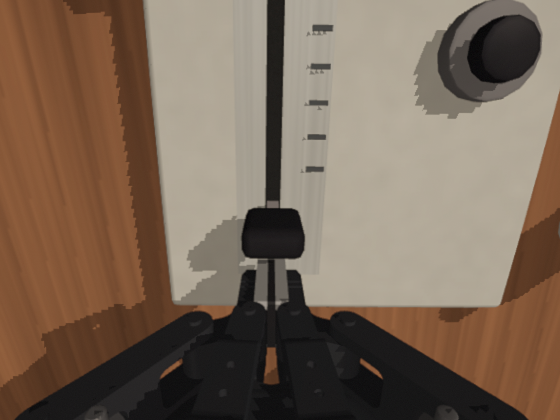

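The paddle sits ahead of the shut fingertips, at rows 208–258, roughly 9 mm away. I'll push gently towards the hood.

Emit:
send_rows([
  [[0.001,-0.004,0.001],[0,0,0.005],-1],
  [[0.001,-0.008,0.001],[0,0,0.005],-1],
  [[0.001,-0.011,0.001],[0,0,0.005],-1],
  [[0.001,-0.014,0.001],[0,0,0.005],-1],
  [[0.001,-0.017,0.001],[0,0,0.005],-1],
])

```text
clock: 3.6
eef_pos: [530.3, -97.4, 94.3]
tcp_rot: [3.141, -0.004, -0.062]
contact_force: [0.6, -7.1, 5.9]
opening: -0.001
```

```bash
python3 look.py w3 1
```

```text
t 3.6 pos [530.3 -97.4  94.3] F [ 0.6 -7.1  5.9] op -0.001
d [-0.0013  0.0167  0.0023] rv [ 0.0003 -0.0043  0.0004]
finger press x,y -38.6 -148.3 -> q if touching(11mm): 24.7
lever 0.65 [232.5, 218.5, 64.9, 60.7]
 row 218.5 z 64 q= 33.8
 row 218.5 z 96 q= 46.0
 row 279.2 z 64 q= -0.5
 row 279.2 z 96 q= 19.0
```

View pics/w3.png

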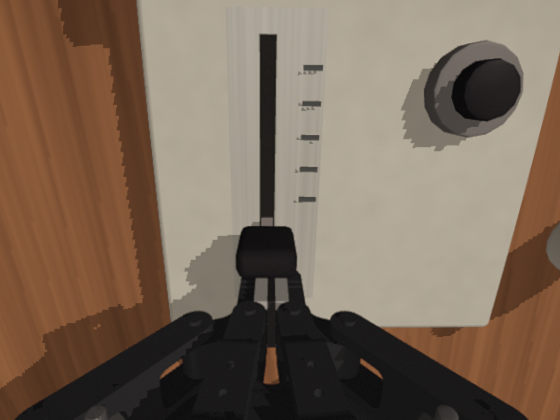

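Emit:
send_rows([
  [[0,-0.001,0],[0,0,0],-1],
  [[0,-0.002,0],[0,0,0],-1],
  [[0,-0.003,0],[0,0,0],-1],
  [[0,-0.004,0],[0,0,0],-1],
  [[0,-0.004,0],[0,0,0],-1],
])

```text
clock: 4.12
eef_pos: [530.5, -93.7, 94.0]
tcp_rot: [3.141, -0.004, -0.062]
contact_force: [0.2, -4.1, 0.6]
opening: 0.0
```

```bash
python3 look.py w4 1
```

```text
t 4.12 pos [530.5 -93.7  94. ] F [ 0.2 -4.1  0.6] op 0.0
d [-0.0012  0.0204  0.0021] rv [ 0.0005 -0.0041  0.0003]
finger press x,y -38.6 -144.5 -> q if touching(11mm): 28.5
lever 0.63 [232.5, 219.0, 64.8, 60.1]
 row 219.0 z 64 q= 37.3
 row 219.0 z 96 q= 49.6
 row 279.1 z 64 q= 3.4
 row 279.1 z 96 q= 22.9
```

View pics/w4.png

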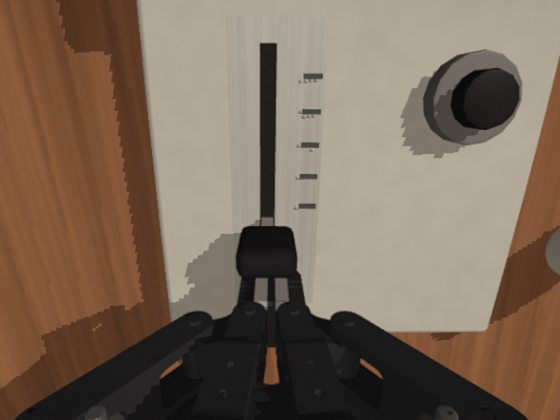

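Emit:
send_rows([
  [[-0.0005,-0.001,0],[0,0,0],-1],
  [[-0.0005,-0.002,0],[0,0,0],-1],
  [[-0.0005,-0.003,0],[0,0,0],-1],
  [[-0.0005,-0.004,0],[0,0,0],-1],
  [[-0.0005,-0.004,0],[0,0,0],-1],
])

```text
clock: 4.63
eef_pos: [529.6, -89.0, 93.8]
tcp_rot: [-3.141, -0.003, -0.062]
contact_force: [0.6, -0.4, 0.0]
opening: 0.004
```

```bash
python3 look.py w5 1
```

```text
t 4.63 pos [529.6 -89.   93.8] F [ 0.6 -0.4  0. ] op 0.004
d [-0.0001  0.0251  0.0018] rv [-0.0003 -0.0027  0.0004]
finger press x,y -39.8 -139.9 -> q if touching(11mm): 33.1
lever 0.66 [235.9, 217.7, 64.0, 61.0]
 row 217.7 z 64 q= 42.7
 row 217.7 z 96 q= 54.9
 row 278.7 z 64 q= 8.5
 row 278.7 z 96 q= 27.9
```

View pics/w5.png

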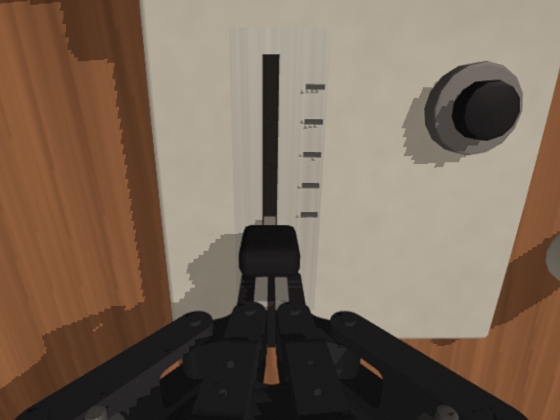

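Emit:
send_rows([
  [[0,0,0],[0,0,0],-1],
  [[0,0,0],[0,0,0],-1],
  [[0,0,0],[0,0,0],-1],
  [[0,0,0],[0,0,0],-1],
  [[0,0,0],[0,0,0],-1],
])

```text
clock: 5.15
eef_pos: [529.6, -89.1, 93.8]
tcp_rot: [-3.141, -0.003, -0.061]
contact_force: [0.6, -1.0, 0.5]
opening: 0.004
```

```bash
python3 look.py w6 1
```

```text
t 5.15 pos [529.6 -89.1  93.8] F [ 0.6 -1.   0.5] op 0.004
d [-0.0001  0.0249  0.0018] rv [-0.0001 -0.0027  0.0005]
finger press x,y -39.8 -140.0 -> q if touching(11mm): 33.0
lever 0.95 [236.0, 205.7, 64.4, 61.3]
 row 205.7 z 64 q= 48.8
 row 205.7 z 96 q= 59.6
 row 267.0 z 64 q= 15.3
 row 267.0 z 96 q= 33.2
```

View pics/w6.png

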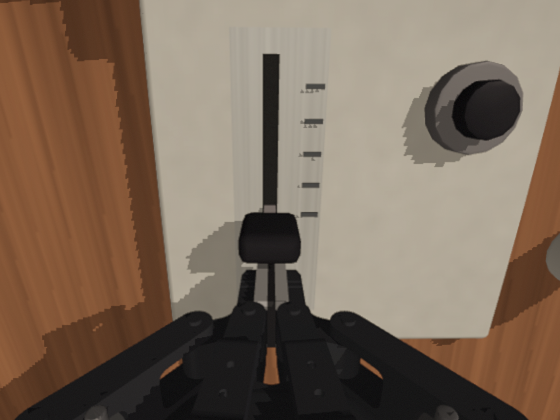

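The first click is made: the paddle snapped ahead from rows 226–277 to 213–265, and the camera now puts the lever at about 40 mm. On to the second.

Emit:
send_rows([
  [[0,-0.003,0],[0,0,0],-1],
  [[0,-0.006,0],[0,0,0],-1],
  [[0,-0.008,0],[0,0,0],-1],
  [[0,-0.0095,0],[0,0,0],-1],
  [[0,-0.011,0],[0,0,0],-1],
])

```text
clock: 5.67
eef_pos: [530.3, -78.7, 93.9]
tcp_rot: [3.14, -0.003, -0.061]
contact_force: [0.3, -5.7, 0.2]
opening: 0.003
```

```bash
python3 look.py w7 1
```

```text
t 5.67 pos [530.3 -78.7  93.9] F [ 0.3 -5.7  0.2] op 0.003
d [-0.0002  0.0354  0.0019] rv [ 0.0011 -0.0029  0.0011]
finger press x,y -39.7 -129.5 -> q if touching(11mm): 43.5
lever 0.95 [235.4, 220.5, 65.3, 58.2]
 row 220.5 z 64 q= 51.6
 row 220.5 z 96 q= 64.1
 row 278.7 z 64 q= 18.7
 row 278.7 z 96 q= 38.3
```

Emit:
send_rows([
  [[0,-0.001,0],[0,0,0],-1],
  [[0,-0.002,0],[0,0,0],-1],
  [[0,-0.003,0],[0,0,0],-1],
  [[0,-0.0035,0],[0,0,0],-1],
  [[0,-0.0035,0],[0,0,0],-1],
])

```text
clock: 6.18
eef_pos: [530.6, -74.5, 93.8]
tcp_rot: [3.141, -0.003, -0.061]
contact_force: [0.4, -0.9, -1.1]
opening: 0.002
```

```bash
python3 look.py w8 1
```

```text
t 6.18 pos [530.6 -74.5  93.8] F [ 0.4 -0.9 -1.1] op 0.002
d [-0.0002  0.0396  0.0018] rv [ 0.0002 -0.0028  0.001 ]
finger press x,y -39.7 -125.3 -> q if touching(11mm): 47.7
lever 0.61 [234.9, 219.0, 66.5, 64.4]
 row 219.0 z 64 q= 56.6
 row 219.0 z 96 q= 68.9
 row 283.4 z 64 q= 20.1
 row 283.4 z 96 q= 40.2
```

Force has dropped, so the lever is at or over the crest. I'll hold and look.

Emit:
send_rows([
  [[0,0,0],[0,0,0],-1],
  [[0,0,0],[0,0,0],-1],
  [[0,0,0],[0,0,0],-1],
  [[0,0,0],[0,0,0],-1],
  [[0,0,0],[0,0,0],-1],
])

```text
clock: 6.7
eef_pos: [530.5, -74.5, 93.8]
tcp_rot: [3.142, -0.003, -0.061]
contact_force: [-0.1, -0.1, 0.0]
opening: 0.003
```

```bash
python3 look.py w9 1
```

```text
t 6.7 pos [530.5 -74.5  93.8] F [-0.1 -0.1  0. ] op 0.003
d [-0.0001  0.0396  0.0018] rv [ 0.     -0.0028  0.0009]
finger press x,y -39.8 -125.3 -> q if touching(11mm): 47.7
lever 0.89 [234.5, 219.3, 67.0, 58.4]
 row 219.3 z 64 q= 56.5
 row 219.3 z 96 q= 68.8
 row 277.7 z 64 q= 23.6
 row 277.7 z 96 q= 42.9
```

View pics/w9.png

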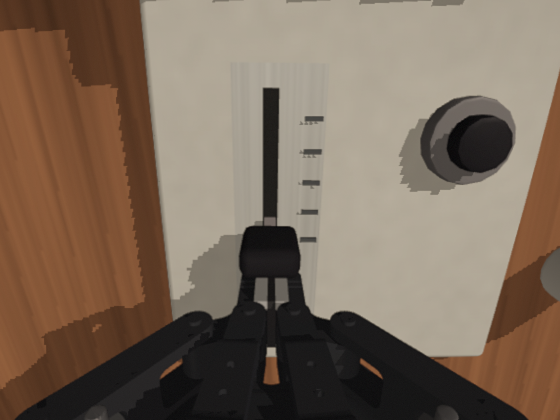

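Not snapped yet: it is balanced on the second crest, with the paddle still against the finger. I'll nudge it.

Emit:
send_rows([
  [[0,-0.0005,0],[0,0,0],-1],
  [[0,-0.001,0],[0,0,0],-1],
  [[0,-0.001,0],[0,0,0],-1],
  [[0,-0.001,0],[0,0,0],-1],
  [[0,-0.001,0],[0,0,0],-1],
])

```text
clock: 7.22
eef_pos: [530.6, -73.4, 93.8]
tcp_rot: [3.142, -0.003, -0.061]
contact_force: [1.0, -0.7, -0.3]
opening: 0.001
```

```bash
python3 look.py w10 1
```

```text
t 7.22 pos [530.6 -73.4  93.8] F [ 1.  -0.7 -0.3] op 0.001
d [-0.0001  0.0407  0.0018] rv [ 0.     -0.0027  0.001 ]
finger press x,y -39.8 -124.3 -> q if touching(11mm): 48.7
lever 0.98 [237.3, 218.1, 67.4, 63.2]
 row 218.1 z 64 q= 58.1
 row 218.1 z 96 q= 70.3
 row 281.3 z 64 q= 22.5
 row 281.3 z 96 q= 42.3
```

View pics/w10.png

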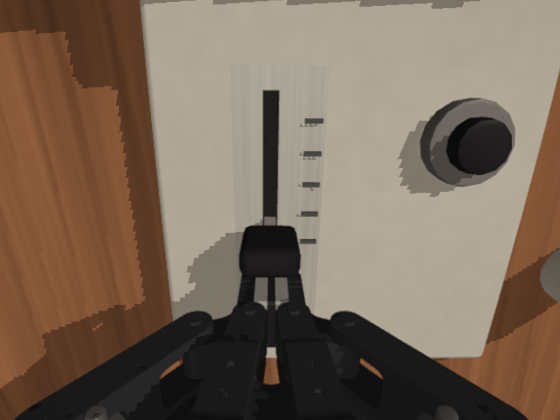

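Emit:
send_rows([
  [[0,-0.0005,0],[0,0,0],-1],
  [[0,-0.001,0],[0,0,0],-1],
  [[0,-0.001,0],[0,0,0],-1],
  [[0,-0.001,0],[0,0,0],-1],
  [[0,-0.001,0],[0,0,0],-1],
])

```text
clock: 7.73
eef_pos: [530.6, -72.4, 93.8]
tcp_rot: [3.142, -0.003, -0.061]
contact_force: [0.1, -0.0, 0.1]
opening: 0.001
```

```bash
python3 look.py w11 1
```

```text
t 7.73 pos [530.6 -72.4  93.8] F [ 0.1 -0.   0.1] op 0.001
d [-0.0001  0.0417  0.0018] rv [ 0.     -0.0027  0.001 ]
finger press x,y -39.8 -123.3 -> q if touching(11mm): 49.7
lever 0.91 [235.3, 208.2, 64.9, 58.0]
 row 208.2 z 64 q= 64.3
 row 208.2 z 96 q= 75.4
 row 266.2 z 64 q= 32.5
 row 266.2 z 96 q= 50.4
```

View pics/w11.png

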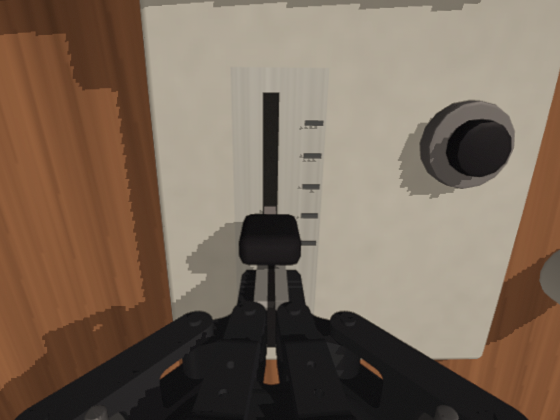

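Second click: the paddle snapped ahead to rows 214–266, lever about 56–57 mm. I'll approach the third crest, which should come about 16 mm further.

Emit:
send_rows([
  [[0,-0.003,0],[0,0,0],-1],
  [[0,-0.006,0],[0,0,0],-1],
  [[0,-0.0085,0],[0,0,0],-1],
  [[0,-0.0105,0],[0,0,0],-1],
  [[0,-0.012,0],[0,0,0],-1],
])

```text
clock: 8.25
eef_pos: [531.4, -60.6, 93.8]
tcp_rot: [3.141, -0.003, -0.061]
contact_force: [-0.8, -3.8, -0.5]
opening: -0.0
```

```bash
python3 look.py w12 1
```

```text
t 8.25 pos [531.4 -60.6  93.8] F [-0.8 -3.8 -0.5] op -0.0
d [-0.0002  0.0535  0.0019] rv [ 0.0009 -0.0028  0.0015]
finger press x,y -39.8 -111.5 -> q if touching(11mm): 61.5
lever 0.7 [235.4, 221.5, 68.3, 57.8]
 row 221.5 z 64 q= 69.1
 row 221.5 z 96 q= 81.7
 row 279.3 z 64 q= 36.4
 row 279.3 z 96 q= 56.0
```

Emit:
send_rows([
  [[0,-0.001,0],[0,0,0],-1],
  [[0,-0.002,0],[0,0,0],-1],
  [[0,-0.0025,0],[0,0,0],-1],
  [[0,-0.003,0],[0,0,0],-1],
  [[0,-0.003,0],[0,0,0],-1],
])

```text
clock: 8.77
eef_pos: [531.6, -57.0, 93.8]
tcp_rot: [3.142, -0.003, -0.061]
contact_force: [-0.3, 0.9, 0.6]
opening: -0.001
```

```bash
python3 look.py w13 1
```

```text
t 8.77 pos [531.6 -57.   93.8] F [-0.3  0.9  0.6] op -0.001
d [-0.0001  0.0571  0.0018] rv [ 0.     -0.0028  0.0013]
finger press x,y -39.8 -107.9 -> q if touching(11mm): 65.1
lever 0.68 [235.7, 218.7, 67.7, 61.3]
 row 218.7 z 64 q= 74.2
 row 218.7 z 96 q= 86.5
 row 280.0 z 64 q= 39.7
 row 280.0 z 96 q= 59.3
```

Emit:
send_rows([
  [[0,-0.0005,0],[0,0,0],-1],
  [[0,-0.001,0],[0,0,0],-1],
  [[0,-0.001,0],[0,0,0],-1],
  [[0,-0.001,0],[0,0,0],-1],
  [[0,-0.001,0],[0,0,0],-1],
])

```text
clock: 9.28
eef_pos: [531.6, -56.1, 93.8]
tcp_rot: [3.142, -0.003, -0.061]
contact_force: [1.0, 0.6, 0.6]
opening: -0.001
```

```bash
python3 look.py w14 1
```

```text
t 9.28 pos [531.6 -56.1  93.8] F [1.  0.6 0.6] op -0.001
d [-0.0001  0.058   0.0018] rv [ 0.     -0.0027  0.0013]
finger press x,y -39.8 -107.0 -> q if touching(11mm): 66.0
lever 0.58 [237.0, 207.6, 66.1, 60.7]
 row 207.6 z 64 q= 80.9
 row 207.6 z 96 q= 91.9
 row 268.3 z 64 q= 47.6
 row 268.3 z 96 q= 65.7
```

View pics/w14.png

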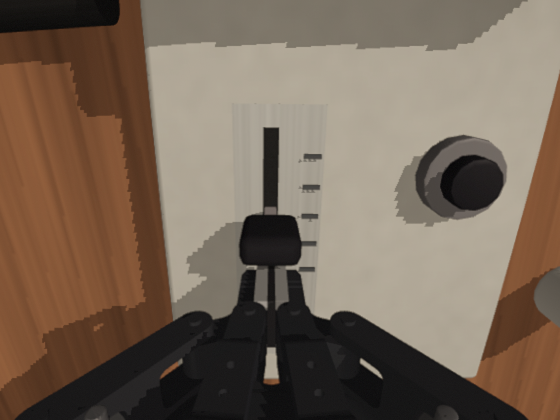

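Third click: the paddle snapped ahead of the finger to rows 215–267, lever about 72 mm. I'll back off 8 mm and rise.

Emit:
send_rows([
  [[0,0.004,0],[0,0,0],-1],
  [[0,0.008,0],[0,0,0],-1],
  [[0,0.008,-0.025],[0,0,0],-1],
  [[0,0.008,-0.05],[0,0,0],-1],
  [[0,0.008,-0.07],[0,0,0],-1],
])

```text
clock: 9.8
eef_pos: [531.0, -64.6, 165.0]
tcp_rot: [3.141, -0.003, -0.061]
contact_force: [-0.7, 0.1, -0.1]
opening: -0.002
```

```bash
cat > l2.py <<'E'
from h import *
pose=np.load("pose.npy"); q=72
c=cam("wrist"); im=viewer.grab_frame("wrist"); b=im[:,:,::-1].copy()
def L(pts,col):
    cv2.polylines(b,[np.int32(proj(c,pw(pose[:3],pts)))],True,col,1)
for z in (64,96): L([(-40+a*13,-155+q+d*7,z) for a,d in((1,1),(1,-1),(-1,-1),(-1,1))],(255,0,255))
L([(55+13*np.cos(t),-60+13*np.sin(t),pose[4]) for t in np.linspace(0,6.2,30)],(255,0,0))
import sys; cv2.imwrite(f"pics/{sys.argv[1]}.png",b)
for r in viewer.cut_out("start","wrist")[:1]:
    ys,xs=np.nonzero(r['mask']);e=r['extent'];print(r['p'],e,xs.mean(),ys.mean(), 'start at',ray(c,(e[0]+e[2]/2,e[1]+e[3]/2),62).round(1),ray(c,(e[0]+e[2]/2,e[1]+e[3]/2),68).round(1))
print(pw(pose[:3],[55,-60,66]))
x,y,z=pw(pose[:3],[55,-60,66])[0]; to(x,y,115)
E
python3 l2.py w15
```

```text
0.62 [393.3, 124.6, 38.5, 42.6] 412.35903250188966 142.9554043839758 start at [631.6 -18.6  62. ] [629.1 -17.5  68. ]
[[629.16138055 -15.10726485  66.        ]]
t 9.9 pos [533.  -64.8 167. ] F [-0.4 -0.8 -0.2] op -0.002
d [ 0.0925 -0.0555  0.0527] rv [ 0.0005 -0.0083  0.001 ]
```

View pics/w15.png

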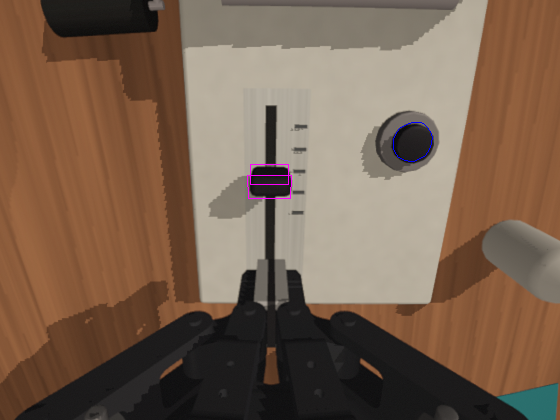

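The lever matches the 72 mm overlay, beside the third mark. The button is at about (629.5, -16.5). Moving over it.

Emit:
send_rows([
  [[0.031,-0.018,0],[0,0,0],-1],
  [[0.062,-0.036,0],[0,-0.004,0],-1],
  [[0.093,-0.054,0.01],[0,-0.008,0],-1],
  [[0.093,-0.054,0.035],[0,-0.008,0],-1],
  [[0.093,-0.054,0.06],[0,-0.008,0],-1],
])

```text
clock: 10.32
eef_pos: [631.9, -16.0, 107.0]
tcp_rot: [3.141, -0.003, -0.06]
contact_force: [-0.7, -1.1, -0.4]
opening: -0.0
```

```bash
sed -i 's/^x,y,z=.*$/to(629.5,-16.5,95)/' l2.py; python3 l2.py w16
```

```text
0.91 [239.6, 233.8, 49.8, 38.9] 263.33421284080913 250.34476693051892 start at [629.1 -15.4  62. ] [629.4 -12.3  68. ]
[[629.16138055 -15.10726485  66.        ]]
t 10.42 pos [626.5 -16.6 103. ] F [-0.5  0.9  0.2] op 0.001
d [ 0.003  -0.0003  0.008 ] rv [0.0008 0.0078 0.0014]
```

View pics/w16.png

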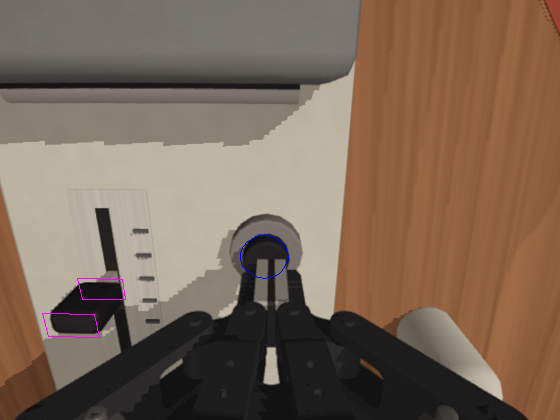

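The arm was still settling. I'll make a small correction and look again.

Emit:
send_rows([
  [[0.003,0,0.003],[0,0.007,0],-1],
  [[0.003,0,0.004],[0,0.007,0],-1],
  [[0.003,0,0.004],[0,0.007,0],-1],
  [[0.003,0,0.004],[0,0.007,0],-1],
  [[0.003,0,0.004],[0,0.007,0],-1],
])

```text
clock: 10.83
eef_pos: [630.0, -17.0, 100.2]
tcp_rot: [3.141, -0.001, -0.061]
contact_force: [0.6, -0.5, 0.7]
opening: -0.001
```

```bash
python3 l2.py w17
```

```text
0.59 [246.2, 236.6, 46.1, 35.8] 268.0239043824701 252.16633466135457 start at [630.1 -13.8  62. ] [630.3 -10.7  68. ]
[[629.16138055 -15.10726485  66.        ]]
t 10.93 pos [629.9 -16.9  99.9] F [-0.2 -0.  -0.2] op 0.001
d [-0.0004 -0.0003  0.0049] rv [ 0.0008 -0.0007  0.0012]
```

View pics/w17.png

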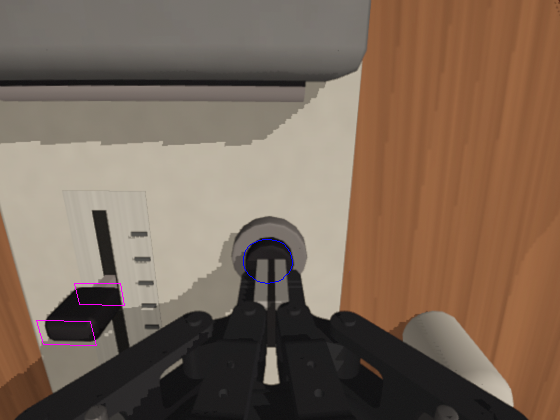

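Emit:
send_rows([
  [[0,-0.0015,0.003],[0,0,0],-1],
  [[0,-0.0015,0.006],[0,0,0],-1],
  [[0,-0.0015,0.008],[0,0,0],-1],
  [[0,-0.0015,0.01],[0,0,0],-1],
  [[0,-0.0015,0.01],[0,0,0],-1],
])

```text
clock: 11.35
eef_pos: [630.3, -15.3, 89.8]
tcp_rot: [3.141, -0.001, -0.061]
contact_force: [0.6, 0.4, 3.7]
opening: 0.001
```

Emit:
send_rows([
  [[0,0,0.001],[0,0,0],-1],
  [[0,0,0.002],[0,0,0],-1],
  [[0,0,0.003],[0,0,0],-1],
  [[0,0,0.003],[0,0,0],-1],
  [[0,0,0.003],[0,0,0],-1],
])

```text
clock: 11.77
eef_pos: [630.4, -15.2, 87.9]
tcp_rot: [3.141, -0.001, -0.061]
contact_force: [-3.9, 0.6, 15.0]
opening: 0.002
```

```bash
python3 l2.py w18; python3 - <<'E'
from h import *
im=viewer.grab_frame("scene")[:,:,::-1]
cv2.imwrite("pics/s18.png",cv2.resize(im[140:290,200:400],None,fx=4,fy=4,interpolation=cv2.INTER_CUBIC))
print(status.sense()['wrist_torque'])
E
```

```text
[[629.16138055 -15.10726485  66.        ]]
t 11.87 pos [630.4 -15.2  87.9] F [-3.5  0.6 14.7] op -0.002
d [-0.0008  0.0013 -0.0071] rv [ 0.0005 -0.0014  0.0013]
[0.08415429 0.67895459 0.03804143]
```

View pics/s18.png

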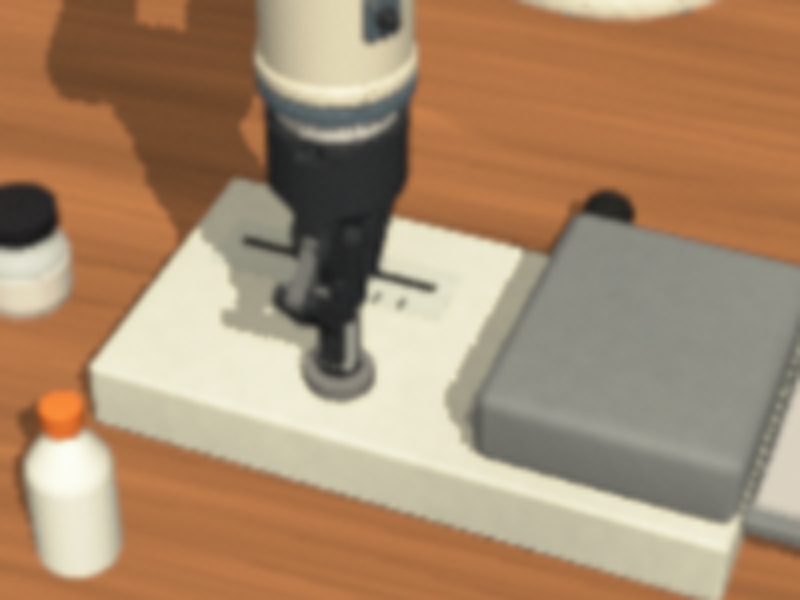

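View pics/w18.png

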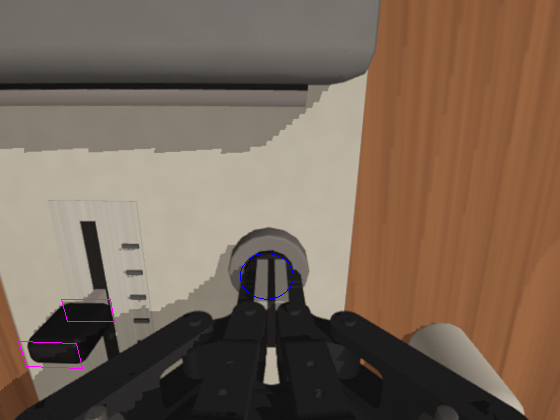

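Force is 15 N at z = 87.9, with the button under the fingertips. To check that this is the end of travel and not the collar, I'll rise in steps and read force against height.

Emit:
send_rows([
  [[0,0,-0.001],[0,0,0],-1],
  [[0,0,-0.001],[0,0,0],-1],
  [[0,0,-0.001],[0,0,0],-1],
  [[0,0,-0.001],[0,0,0],-1],
  [[0,0,-0.001],[0,0,0],-1],
])

```text
clock: 12.33
eef_pos: [630.3, -15.2, 88.8]
tcp_rot: [3.141, -0.001, -0.061]
contact_force: [-0.2, -1.1, 3.9]
opening: 0.005
```

Emit:
send_rows([
  [[0,0,-0.0015],[0,0,0],-1],
  [[0,0,-0.0015],[0,0,0],-1],
  [[0,0,-0.0015],[0,0,0],-1],
  [[0,0,-0.0015],[0,0,0],-1],
  [[0,0,-0.0015],[0,0,0],-1],
])

```text
clock: 12.75
eef_pos: [630.3, -15.3, 90.3]
tcp_rot: [3.141, -0.001, -0.061]
contact_force: [-0.7, 0.8, 3.7]
opening: -0.0
```

Emit:
send_rows([
  [[0,0,-0.0015],[0,0,0],-1],
  [[0,0,-0.0015],[0,0,0],-1],
  [[0,0,-0.0015],[0,0,0],-1],
  [[0,0,-0.0015],[0,0,0],-1],
  [[0,0,-0.0015],[0,0,0],-1],
])

```text
clock: 13.17
eef_pos: [630.3, -15.3, 91.7]
tcp_rot: [3.141, -0.001, -0.061]
contact_force: [-0.1, 0.4, 2.4]
opening: 0.003
```

Emit:
send_rows([
  [[0,0,-0.0015],[0,0,0],-1],
  [[0,0,-0.0015],[0,0,0],-1],
  [[0,0,-0.0015],[0,0,0],-1],
  [[0,0,-0.0015],[0,0,0],-1],
  [[0,0,-0.0015],[0,0,0],-1],
])

```text
clock: 13.58
eef_pos: [630.3, -15.2, 93.2]
tcp_rot: [3.141, -0.001, -0.061]
contact_force: [0.3, 0.9, 1.9]
opening: 0.002
```

Emit:
send_rows([
  [[0,0,-0.0015],[0,0,0],-1],
  [[0,0,-0.0015],[0,0,0],-1],
  [[0,0,-0.0015],[0,0,0],-1],
  [[0,0,-0.0015],[0,0,0],-1],
  [[0,0,-0.0015],[0,0,0],-1],
])

```text
clock: 14.0
eef_pos: [630.1, -15.3, 94.5]
tcp_rot: [3.141, -0.001, -0.061]
contact_force: [0.9, 0.1, -0.3]
opening: 0.0
```

The spring force falls from about 4 N to 0 between z = 88.8 and about 94, so the button had its full 6 mm of travel with a hard stop at 88. Now I'll rise clear and check everything.

Emit:
send_rows([
  [[0,0,-0.02],[0,0,0],-1],
  [[0,0,-0.045],[0,0,0],-1],
  [[0,0,-0.07],[0,0,0],-1],
  [[0,0,-0.095],[0,0,0],-1],
  [[0,0,-0.11],[0,0,0],-1],
])

```text
clock: 14.42
eef_pos: [630.8, -15.2, 207.2]
tcp_rot: [3.141, -0.003, -0.061]
contact_force: [0.8, 0.3, 0.1]
opening: 0.0
```

Emit:
send_rows([
  [[0,0.03,-0.03],[0,0,0],-1],
  [[0,0.06,-0.03],[0,0,0],-1],
  [[0,0.06,-0.03],[0,0,0],-1],
  [[0,0.06,-0.03],[0,0,0],-1],
  [[0,0.06,-0.03],[0,0,0],-1],
])

```text
clock: 14.83
eef_pos: [626.7, -75.0, 236.7]
tcp_rot: [3.141, -0.002, -0.062]
contact_force: [0.1, 0.4, 0.3]
opening: 0.002
```

```bash
python3 l2.py w19; python3 - <<'E'
from h import *
for n in ("top","scene"):
    im=viewer.grab_frame(n)
    for l in ("jar","glue","brayer","lever","start"):
        for r in viewer.cut_out(l,n)[:1]:
            ys,xs=np.nonzero(r['mask']);print(n,l,round(r['p'],2),r['extent'],xs.mean().round(1),ys.mean().round(1))
    cv2.imwrite(f"pics/{n}19.png",im[:,:,::-1])
E
```

```text
0.85 [253.8, 112.5, 29.4, 28.9] 268.68055555555554 126.3236111111111 start at [629.1 -16.9  62. ] [629.2 -16.4  68. ]
[[629.16138055 -15.10726485  66.        ]]
t 14.93 pos [626.7 -74.3 236.4] F [0.1 0.3 0.2] op -0.001
d [-0.0009 -0.0579  0.1414] rv [ 0.0002 -0.002   0.0017]
top jar 0.7 [116.8, 165.9, 152.8, 106.6] 196.5 215.2
top brayer 0.89 [175.3, 279.9, 76.1, 36.0] 221.3 295.1
scene jar 0.88 [193.7, 186.1, 21.2, 34.2] 204.9 202.1
scene glue 0.82 [209.3, 235.0, 20.1, 53.0] 217.5 262.0
```

View pics/w19.png

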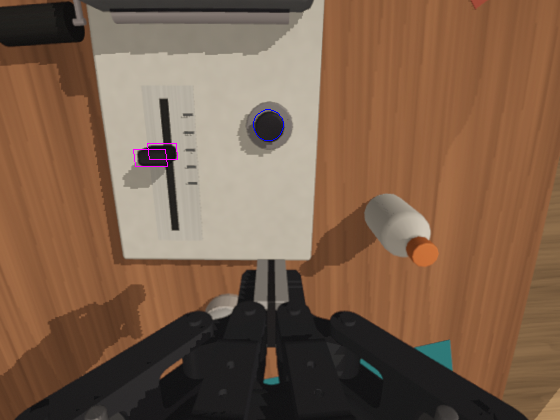

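View pics/scene19.png

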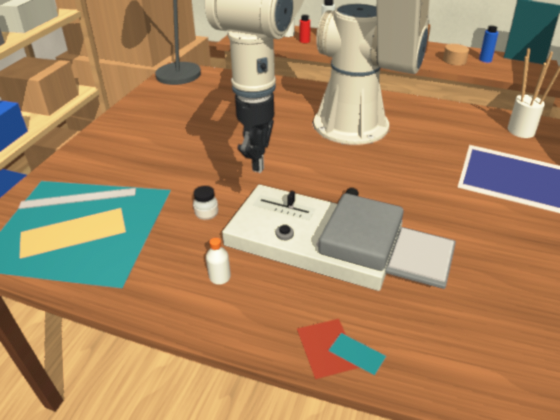

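The wrist view shows the lever at (158,155), its stem level with the third mark (row 150), and the button back up at (269,126). Jar and glue are unmoved in the scene view, and so is the brayer in the top view. The network's top "jar" hit at (196,215) is wrong, because that is the hood. The robot is clear.

```bash
python3 -c "
from rig import job
print(job.sign_off())"
```

```text
the job is handed in; nothing more can be done
None
```

The lever is in the third notch, and the start button was then pressed fully down and released. I handed the job in at about 15 s of the 67 s allowed; sign-off gives no verdict.

- **Lever:** I pushed it with the shut fingertips, without pinching. I counted three clicks: each time the force dropped and the camera saw the paddle snap ahead of the finger. The last pictures put it at about 72 mm, level with the third mark.
- **Start button:** It reached a hard stop at 15 N. On the way back up, the force fell from about 4 N to zero over roughly 6 mm, which is the button's full travel. The last wrist picture shows it back up.
- **Other things:** The jar, glue bottle and ink roller are where they were in the first pictures, within a pixel or so. The robot was clear of everything at the end, with force readings near zero.
- **Disagreements:**
  - On the second and third clicks the force had gone to zero before the snap, so I waited for the picture to confirm each one.
  - In the final check the top-camera network reported the hood as the jar. It missed the glue bottle there, and missed the ink roller in the scene view. I did not find the lever or button with it either, and used the wrist and scene pictures for those.
  - My fitted press pose was 2–3 mm off in places, and the button's top turned out about 5 mm higher than fitted.

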